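Hang a material sample on the display stand

TASK

Draw the wooden sample board with the round eye out of the low white rack, lay it flat on the cork mat and let go of it. Then take it up again so that the eye is free, put its eye over the peg of the empty sloping stand and bring it down flush against the panel, hanging straight down the slope from the peg. Leave the plain board in the rack and the other things on the table where they are.

Things in the scene. Friction and masses are not known exactly. Their poses are not given: they have to be found in the camera images.
- board: The sample board to hang: flat wood, 170 long x 64 wide x 10 mm thick, about 140 g, with one round through eye of 30 mm diameter near one end. Origin: centre of its underside. x along its length, towards the eye end; z up out of its upper face. At the start it lies flat on the table in one of the rack's two bays, the eye end sticking about 70 mm out of the front, the plain end inside.
- eye (a point): Centre of the eye at the board's underside: 60 mm from the board's origin along its x, 25 mm from the end of the board.
- plain_board: Bystander: a board of the same size and wood but without an eye, lying in the other bay, likewise sticking out 70 mm. It stays there. Origin: centre of its underside, x towards the end that sticks out.
- rack: Fixed low white rack, 130 deep (x) x 270 wide (y) x 34 mm high, origin at the centre of its underside. Roof's underside is 28 mm above the table. Two bays, 117 mm wide, centred at y = +64 and -64 mm, open at the front (-x side, 65 mm from the origin), closed at the back, without floor. Boards are drawn out along its -x; one is clear of the roof after about 100 mm.
- mat: Fixed cork mat, 220 (x) x 180 (y) x 3 mm thick, origin at the centre of its underside (its top is 3 mm above the table).
- stand_panel: White panel of the empty fixed stand, 120 mm wide, sloping 40 degrees, facing the table's middle. Origin: foot of its peg on the face, 120 mm above the table; z out of the face along the peg, x up the slope (roughly to the left, +y). The brass peg is 14 mm thick, stands 60 mm out, so a gripper right over the eye meets it. The face reaches 155 mm down the slope and 50 mm up from the peg.
- full_stand_panel: Bystander: panel of a second, equal fixed stand beside it, told from the empty one by a dark board already hung on its peg (fixed). Same origin and axes. Either of the two may be the one nearer the robot.
- mug: Bystander: white mug, 80 mm wide, 95 mm high, at the back of the table. Origin: centre of its underside.
- brass_knob: Bystander: brass furniture knob, 52 mm wide, 50 mm high, at the back between rack and stands. Origin: centre of its underside.
- tiles: Bystander: pair of tiles stacked, 100 x 100 x 18 mm, at the left, behind the stands. Origin: centre of its underside.
Mind the look-alikes: they are no part of the job. What is shaped like the board but black is not meant. Leave any blue look-alike of the part that bears stand_panel alone.

How it is judged:
On the way:
1. the board with the eye lies flat on the cork mat, its centre within 90 mm (mat's x) and 70 mm (mat's y) of the mat's, let go and at rest (x of board in the frame of mat between -0.09 and 0.09 m and y of board in the frame of mat between -0.07 and 0.07 m and height (world z) of board below 0.007 m and angle between board's own z axis and vertical below 0.06 rad and contact force between board and the fingers below 0.05 N and linear speed of board below 0.02 m/s), for 0.2 s.
At the end, for the whole second after the job is handed in: The board with the eye is on the empty stand, let go and at rest: the peg through its eye (eye centre within 12 mm of the peg's axis along x and y), flush on the panel (within 6 mm and 0.09 rad), its centre at least 45 mm down the slope from the peg (x of eye in the frame of stand_panel between -0.012 and 0.012 m and y of eye in the frame of stand_panel between -0.012 and 0.012 m and z of eye in the frame of stand_panel between -0.004 and 0.006 m and angle between the z axis of board and the z axis of stand_panel, either way round below 0.09 rad and x of board in the frame of stand_panel below -0.045 m and linear speed of board below 0.02 m/s and contact force between board and the fingers below 0.05 N); the robot touches nothing.
It fails at once if the plain board is moved by more than 20 mm (distance of plain_board from where it was at the start of the episode above 0.02 m).
It fails at once if a bystander on the table (mug, brass knob, tiles) is moved by more than 20 mm (distance of any of mug, brass_knob, tiles from where it was at the start of the episode above 0.02 m).
It also fails if it takes over 61 s, if anything falls off the work surface, if the arm or the gripper's body presses on something with over 40 N, if the wrist force passes 120 N, or if a joint passes its speed limit or range.

ROBOT

A 6-joint arm with a two-finger parallel gripper is mounted at the origin on the work surface. World frame = base frame: x ahead of the robot, y to its left, z up, the work surface at z = 0. Lengths are in m, angles in rad, forces in N, time in s.
With the tool pointing down it reaches from about 0.275 to 0.825 m from the base axis. Payload 4.9 kg.
Tool frame: the origin (TCP) lies where the fingers leave the gripper's body, on its centre line; the fingertips stand 73 mm ahead of it and the grasp point (between the pads) lies 54 mm ahead of it; z points along the fingers, y is the line along which they close (so a half turn about z gives the same grasp; the last joint's range is limited). The gripper opens to 85 mm and grips with 20 to 120 N. Pads are 22 mm wide; open, the fingers measure 114 mm over their backs; the gripper's body (76 mm by 85 mm) begins 54 mm behind the grasp point. The pads swing forward as they close: fully open they stand 13 mm farther back than shut.
Start: joints at [-1.409, 0.326, -0.193, 1.052, 0, 1.437], TCP at [0.16, -0.526, 0.304] pointing down, gripper open.
Joint ranges: [-2.65, 2.65], [-0.97, 1.79], [-1.3, 1.35], [-1.93, 2.1], [-1.47, 1.37], [-3.14, 3.14]. Speed limits (rad/s): [2.57, 2.57, 3.14, 3.14, 3.14, 3.14].

INTERFACE

Orientations are given as a rotation vector (axis times angle).
In Python, from bench import robot, imaging gives the robot as it stands. The module is installed in compiled form; this text tells all that it offers.
- The arm moves only by the shell command python3 -m inch 'ROWS' [FORCE]. ROWS is JSON, a list that holds one entry, the list of rows, each a list of 5 numbers: the shift along the tool's x, y, z in m, then the turn about the tool's z in degrees, then the closure, from -1 (fully open) to 1 (shut). In form: [[[tx, ty, tz, twist, gripper], ...]]. A call has exactly 10 rows; each row shifts and turns the commanded pose from where the row before left it, along the tool's axes as they then stand; what a row does not reach is not made up. A row lasts 1/12 s, in which the tool goes at most 41.7 mm and 7.16 degrees, less where a joint would pass 70% of its speed; a pose out of reach is approached as far as the arm can. A call is refused whole if a number of a shift passes 0.0417 or a number of a turn 7.16, either way. A call with a gripper value outside its range is refused whole. The fingers move at their own pace and stop on an object; FORCE is the grip in N (left out, the last holds). Time passes only in rows, so rows that do not move let the fingers close, or fill a call up. It gives the time, the measured TCP pose, the force, the opening and the grip force at its end, in the units of the state.
- robot.state(): the state, without advancing time (a new reading comes with each control period).
- imaging.get_image(name): name is "side" or "top"; returns the picture (384x512x3 uint8, red, green, blue); there is no depth.
- imaging.calibration(name): a dict with "camera_matrix" (3x3 intrinsics, pixels), "world_to_cam" (4x4, takes a point from world to camera coordinates). Camera axes: x right, y down, z forward; pixel columns grow to the right and rows downward; lengths in m; the calibration is good to about 2 mm. A picture is of the moment at which its call begins. calibration takes no time and is no camera call.
- robot.sign_off(): hands the job in; it is judged then, once.
The state is a dict: "clock": time; "qpos": joint angles; "qvel": joint speeds; "joint_efforts": joint torques, N m; "eef_pos": TCP position; "tool_rot": TCP orientation; "ft_force": force on the tool from outside, world axes, zero at the start; "wrist_torque": the same for the moment, N m; "finger_gap": opening from 0.0 (shut) to 1.0 (fully open); "grasp_force": force on a finger pad.
Only numpy, scipy, OpenCV 4.12 (cv2) and the standard library are available. Lean on these libraries where they do the work, as an engineer would, in place of code of your own. Each camera call takes 0.05 s, during which the arm holds its last target. There are 200 camera calls.

## Working session

There is one attempt and no reset: what is moved stays moved. The work goes in short steps, Python scripts to look and compute and a shell command to move; the robot and the scene stay as the last step left them, time stands still between calls to the robot, and variables do not carry over. Pictures are saved under pics/ and viewed, at most 10 in all, crops included, and the job is handed in when it is done.

```bash
mkdir -p pics
python3 - <<'E'
from bench import robot, imaging
import cv2,numpy as np
for n in("side","top"):
    im=imaging.get_image(n); cv2.imwrite(f"pics/{n}0.png",im[:,:,::-1])
    c=imaging.calibration(n); print(n,c["camera_matrix"].round(1).tolist(),c["world_to_cam"].round(4).tolist())
print(robot.state())
E
```

```text
side [[433.6, 0.0, 250.9], [0.0, 433.6, 193.5], [0.0, 0.0, 1.0]] [[-0.9281, 0.3724, 0.0029, 0.4987], [0.2135, 0.5384, -0.8152, -0.0107], [-0.3052, -0.756, -0.5791, 1.8793], [0.0, 0.0, 0.0, 1.0]]
top [[361.5, 0.0, 252.4], [0.0, 361.5, 192.0], [0.0, 0.0, 1.0]] [[-0.0283, -0.9996, 0.0053, -0.044], [-0.9827, 0.0268, -0.183, 0.521], [0.1828, -0.0104, -0.9831, 1.156], [0.0, 0.0, 0.0, 1.0]]
{'clock': 0.1, 'qpos': array([-1.40919233e+00,  3.26860796e-01, -1.93461078e-01,  1.05202583e+00,
       -2.49705176e-05,  1.43662384e+00]), 'qvel': array([-0.00010561, -0.00146047,  0.00153348, -0.00170967,  0.00072786,
        0.00083554]), 'joint_efforts': array([-2.05714114e-04, -4.44239080e+01,  2.63037354e+01,  7.87292694e-03,
       -1.86489310e-04,  9.18372365e-06]), 'eef_pos': array([ 0.16026919, -0.52570496,  0.3031936 ]), 'tool_rot': array([-3.10576648e+00, -4.62684414e-01,  7.26069488e-05]), 'ft_force': array([-1.05551255,  0.93272779, -0.25223995]), 'wrist_torque': array([-0.01537596,  0.02250016, -0.01438807]), 'grasp_force': 0.0, 'finger_gap': 0.9998919624738897}
```

View pics/top0.png

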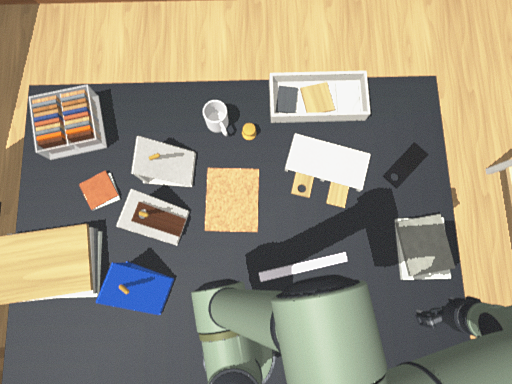

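View pics/side0.png

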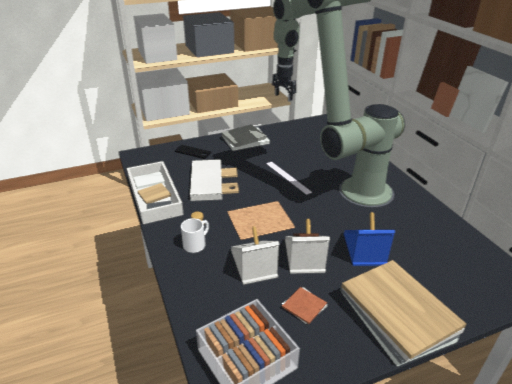

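Top view. Candidates for the board:
- Light wooden board with an eye at (302,185): fits.
- Plain wooden board at (338,195): no eye.
- Black board with a hole at (405,165): wrong colour.

Candidates for the stand:
- White, bare peg, at (163,162): fits.
- White with a dark board hung on it, at (152,217): full.
- Blue at (135,288): look-alike.

The mat is at (232,200). I'll confirm with an enlarged crop.

```bash
cat > h.py <<'E'
import numpy as np,cv2
from bench import robot,imaging
C={n:imaging.calibration(n) for n in("side","top")}
def ray(n,uv):
    K=C[n]["camera_matrix"];T=C[n]["world_to_cam"];R=T[:3,:3]
    d=R.T@np.linalg.inv(K)@np.array([uv[0],uv[1],1.]);return -R.T@T[:3,3],d/np.linalg.norm(d)
def onz(n,uv,z):
    o,d=ray(n,uv);return (o+d*(z-o[2])/d[2])
def tri(a,b):
    o1,d1=ray("side",a);o2,d2=ray("top",b)
    s=np.linalg.lstsq(np.c_[d1,-d2],o2-o1,rcond=None)[0]
    p,q=o1+s[0]*d1,o2+s[1]*d2;return (p+q)/2,np.linalg.norm(p-q)
def proj(n,p):
    T=C[n]["world_to_cam"];c=C[n]["camera_matrix"]@(T[:3,:3]@np.array(p)+T[:3,3]);return c[:2]/c[2]
E
python3 - <<'E'
from h import *
t=cv2.imread("pics/top0.png");s=cv2.imread("pics/side0.png")
r=lambda im,y,x,h,w,W,H:cv2.resize(im[y:y+h,x:x+w],(W,H),interpolation=cv2.INTER_CUBIC)
a=r(t,125,275,100,100,400,400);b=r(t,125,110,100,100,400,400)
cv2.imwrite("pics/crop.png",np.vstack([np.hstack([a,b]),r(s,215,225,50,200,800,200)]))
hsv=cv2.cvtColor(t,cv2.COLOR_BGR2HSV)
def rects(mask,box,z,name):
    x0,y0,x1,y1=box;m=np.zeros_like(mask);m[y0:y1,x0:x1]=mask[y0:y1,x0:x1]
    cs=cv2.findContours(m,cv2.RETR_EXTERNAL,cv2.CHAIN_APPROX_NONE)[0]
    for c in cs:
        if cv2.contourArea(c)<60:continue
        w=np.array([onz("top",p[0],z)[:2] for p in c],np.float32)
        (cx,cy),sz,an=cv2.minAreaRect(w);print(name,np.round([cx,cy,*sz],4),round(an,1),cv2.boundingRect(c))
wood=cv2.inRange(hsv,(10,60,110),(30,255,255));white=cv2.inRange(hsv,(0,0,150),(179,50,255))
rects(wood,(285,165,355,215),.01,"board");rects(wood,(195,160,268,240),.003,"mat");rects(white,(275,130,380,190),.034,"rack")
E
```

```text
board [ 0.5101 -0.3502  0.0677  0.0788] 74.1 (326, 182, 23, 26)
board [ 0.5479 -0.2312  0.0678  0.0796] 74.9 (291, 172, 23, 26)
mat [0.5059 0.0129 0.1841 0.2239] 87.0 (204, 167, 56, 66)
rack [ 0.621  -0.3178  0.2729  0.1413] 72.4 (285, 133, 86, 57)
```

View pics/crop.png

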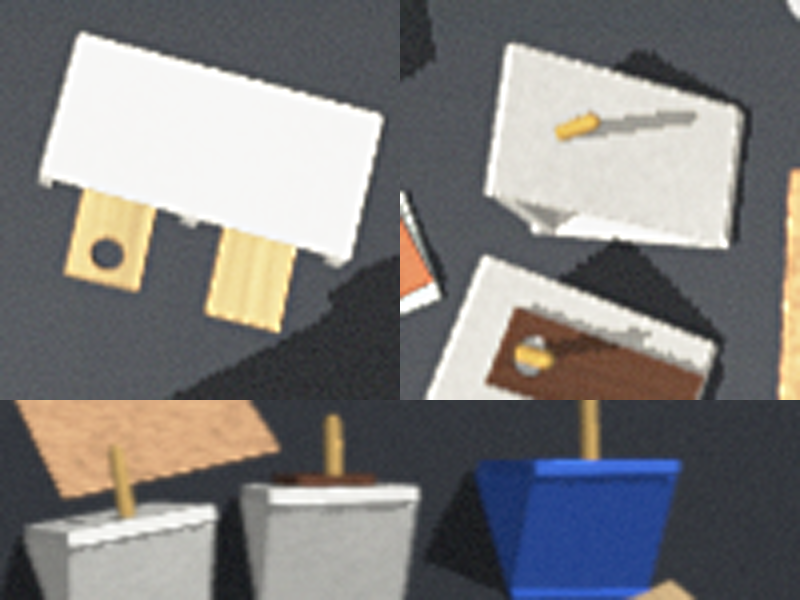

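The crop confirms both choices. The board with the eye is the left one, with its eye at crop (107,253), i.e. pixel (301.8,188.3). The empty white stand has its peg foot at crop (560,132) = (150,158) and the tip at (160,155.5). The dark board is on the other stand.

Run:
```python
from h import *
t=cv2.imread("pics/top0.png")
print("eye",onz("top",(301.75,188.25),.008))
f=lambda x,y,z:onz("top",(110+(x-400)/4,125+y/4),z)
TL,BL,TR,BR=f(510,45,.152),f(490,195,.152),f(740,105,.02),f(732,245,.02)
print("panel",TL.round(3),BL.round(3),TR.round(3),BR.round(3),[np.linalg.norm(a-b).round(3) for a,b in((TL,BL),(TR,BR),(TL,TR),(BL,BR))])
u=(TL+BL-TR-BR);print("upslope yaw",np.degrees(np.arctan2(u[1],u[0])),"edge", [np.degrees(np.arctan2(*(a-b)[[1,0]])) for a,b in((TL,BL),(TR,BR))])
m=(TL+BL)/2;x=u/np.linalg.norm(u);print("foot from edge",m-.05*x, "foot direct",onz("top",(150,158),.12))
print("tip tri",tri((253.9,227.5),(160,155.5)))
h=cv2.cvtColor(t,cv2.COLOR_BGR2HSV)[145:170,140:175];mk=cv2.inRange(h,(12,110,100),(32,255,255));ys,xs=np.nonzero(mk);print("brass",xs.min()+140,xs.max()+140,[(x+140,ys[xs==x].mean()+145) for x in np.unique(xs)])
s=robot.state();from scipy.spatial.transform import Rotation as R;print(R.from_rotvec(s["tool_rot"]).as_matrix().round(3).tolist())
```

```text
eye [ 0.53569359 -0.22950572  0.008     ]
panel [0.687 0.296 0.152] [0.567 0.308 0.152] [0.675 0.137 0.02 ] [0.55  0.144 0.02 ] [np.float64(0.121), np.float64(0.124), np.float64(0.207), np.float64(0.212)]
upslope yaw 84.81693145987576 edge [np.float64(-5.568426373242011), np.float64(-3.104786298090832)]
foot from edge [0.62372225 0.26366284 0.12049117] foot direct [0.62515619 0.26479997 0.12      ]
tip tri (array([0.6189053 , 0.22397427, 0.16005671]), np.float64(0.003645596907257536))
brass 149 159 [(np.int64(149), np.float64(157.5)), (np.int64(150), np.float64(158.0)), (np.int64(151), np.float64(157.5)), (np.int64(152), np.float64(157.0)), (np.int64(153), np.float64(156.5)), (np.int64(154), np.float64(156.5)), (np.int64(155), np.float64(156.5)), (np.int64(156), np.float64(155.5)), (np.int64(157), np.float64(155.5)), (np.int64(158), np.float64(155.0)), (np.int64(159), np.float64(155.0))]
[[0.957, 0.291, -0.0], [0.291, -0.957, 0.002], [0.0, -0.002, -1.0]]
```

```bash
python3 -m inch '[[[0.0378,-0.0141,0,0,-1],[0.0378,-0.0141,0,0,-1],[0.0378,-0.0141,0,0,-1],[0.0378,-0.0141,0,0,-1],[0.0378,-0.0141,0,0,-1],[0.0378,-0.0141,0,0,-1],[0.0378,-0.0141,0,0,-1],[0.0378,-0.0141,0,0,-1],[0.0378,-0.0141,0,0,-1],[0.0378,-0.0141,0,0,-1]]]'
python3 -m inch '[[[0.0378,-0.0141,0,0,-1],[0.0378,-0.0141,0,0,-1],[0,0,0.01,-7.03,-1],[0,0,0.01,-7.03,-1],[0,0,0.01,-7.03,-1],[0,0,0.01,-7.03,-1],[0,0,0.01,-7.03,-1],[0,0,0.01,-7.03,-1],[0,0,0.01,-7.03,-1],[0,0,0.01,-7.03,-1]]]'
python3 -m inch '[[[0,0,0.005,-7.03,-1],[0,0,0.005,-7.03,-1],[0,0,0.005,-7.03,-1],[0,0,0.005,-7.03,-1],[0,0,0.005,-7.03,-1],[0,0,0.005,-7.03,-1],[0,0,0.005,-7.03,-1],[0,0,0.005,-7.03,-1],[0,0,0.005,-7.03,-1],[0,0,0.005,-7.03,-1]]]'
cat >> h.py <<'E'
from scipy.spatial.transform import Rotation as Rn
def st():
    s=robot.state();M=Rn.from_rotvec(s["tool_rot"]).as_matrix()
    print(s["clock"],s["eef_pos"].round(4),"yaw",np.degrees(np.arctan2(M[1,0],M[0,0])).round(2),s["qpos"].round(2),"F",s["ft_force"].round(1),s["grasp_force"],s["finger_gap"]);return s["eef_pos"],M
def need(x,y):
    p,M=st();print("tool dx,dy",(M.T@np.array([x-p[0],y-p[1],0])).round(4)[:2])
E
python3 -c "
from h import *;need(.5453,-.2322)"
```

```text
clock: 0.93
eef_pos: [0.482, -0.2794, 0.3036]
tool_rot: [-3.107, -0.463, 0.001]
ft_force: [0.8, -0.1, 0.0]
finger_gap: 1.003
grasp_force: 0.0
clock: 1.77
eef_pos: [0.5446, -0.2318, 0.2229]
tool_rot: [-2.516, -1.88, 0.001]
ft_force: [0.6, 0.3, -0.9]
finger_gap: 0.998
grasp_force: 0.0
clock: 2.6
eef_pos: [0.5446, -0.2319, 0.1731]
tool_rot: [-0.975, -2.985, -0.0]
ft_force: [0.5, -0.3, 0.5]
finger_gap: 1.002
grasp_force: 0.0
2.6 [ 0.5446 -0.2319  0.1731] yaw 143.84 [-0.53  0.52 -0.26  0.8  -0.    0.1 ] F [ 0.5 -0.3  0.5] 0.0 1.002159397778272
tool dx,dy [-0.0008  0.0001]
```

```bash
python3 -m inch '[[[0,0,0.008,-6.9,-1],[0,0,0.008,-6.9,-1],[0,0,0.008,-6.9,-1],[0,0,0.011,0,-1],[0,0,0.011,0,-1],[0,0,0.011,0,-1],[0,0,0.011,0,-1],[0,0,0.005,0,-1],[0,0,0,0,-1],[0,0,0,0,-1]]]'
python3 - <<'E'
from h import *
st()
t=imaging.get_image("top")[:,:,::-1];s=imaging.get_image("side")[:,:,::-1]
g=lambda im,c,w:cv2.resize(im[c[1]-w:c[1]+w,c[0]-w:c[0]+w],(400,400),interpolation=cv2.INTER_CUBIC)
cv2.imwrite("pics/g1.png",np.hstack([g(t,(300,180),40),g(s,(225,180),40)]))
E
```

```text
clock: 3.43
eef_pos: [0.5448, -0.232, 0.1005]
tool_rot: [-0.433, -3.111, -0.0]
ft_force: [-0.7, 0.1, -0.2]
finger_gap: 0.997
grasp_force: 0.0
3.4333 [ 0.5448 -0.232   0.1005] yaw 164.16 [-0.53  0.61 -0.32  0.65 -0.   -0.25] F [-0.7  0.1 -0.2] 0.0 0.9969490790093776
```

View pics/g1.png

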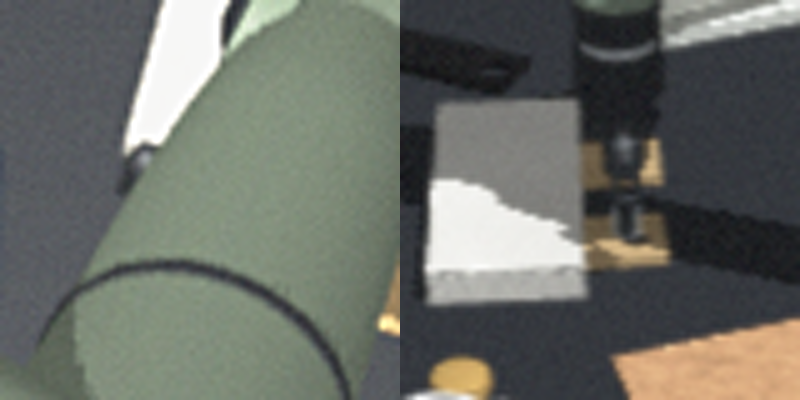

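The side crop shows the fingers straddling the eye board at crop (630,190), just ahead of the rack front. Going down.

```bash
python3 -m inch '[[[0,0,0.008,0,-1],[0,0,0.008,0,-1],[0,0,0.005,0,-1],[0,0,0.0025,0,-1],[0,0,0.001,0,-1],[0,0,0.001,0,-1],[0,0,0,0,-1],[0,0,0,0,-1],[0,0,0,0,-1],[0,0,0,0,-1]]]' 80
python3 - <<'E'
from h import *
st()
s=imaging.get_image("side")[:,:,::-1]
cv2.imwrite("pics/g2.png",cv2.resize(s[150:220,185:265],(800,700))[:600])
E
```

```text
clock: 4.37
eef_pos: [0.5451, -0.2321, 0.0756]
tool_rot: [0.432, 3.111, -0.0]
ft_force: [0.6, -0.1, 1.2]
finger_gap: 0.999
grasp_force: 0.0
4.3667 [ 0.5451 -0.2321  0.0756] yaw 164.19 [-0.53  0.64 -0.34  0.59 -0.   -0.25] F [ 0.6 -0.1  1.2] 0.0 0.9994689127905919
```

View pics/g2.png

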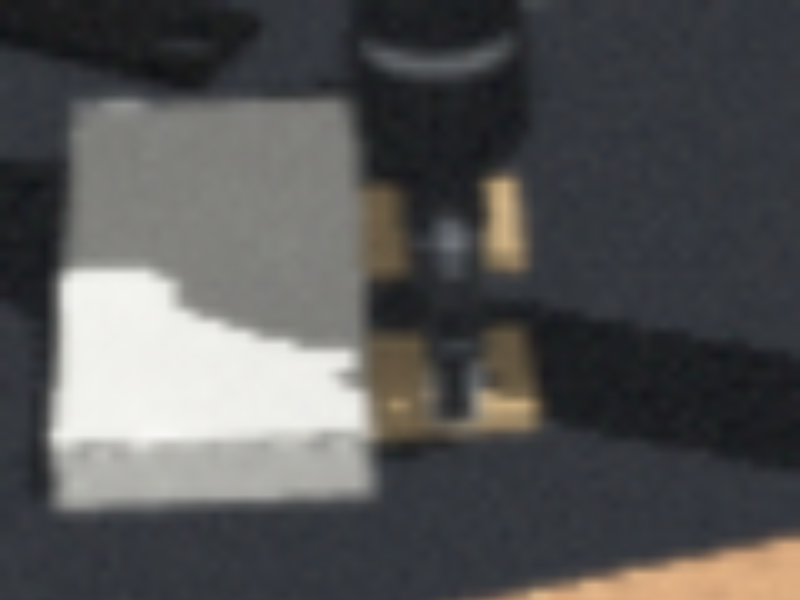

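The side view shows the near finger's tip at crop (455,415), by the board's near edge, with no contact force. That matches the geometry, so I'll lower the last few millimetres and close.

```bash
python3 -m inch '[[[0,0,0.002,0,-1],[0,0,0.002,0,-1],[0,0,0.002,0,-1],[0,0,0,0,-1],[0,0,0,0,0],[0,0,0,0,1],[0,0,0,0,1],[0,0,0,0,1],[0,0,0,0,1],[0,0,0,0,1]]]' 80
```

```text
clock: 5.25
eef_pos: [0.5452, -0.2321, 0.0701]
tool_rot: [0.432, 3.111, -0.0]
ft_force: [-1.3, 0.6, 4.6]
finger_gap: 0.717
grasp_force: 87.1
```

```bash
python3 -m inch '[[[0,0,-0.003,0,1],[0.01,0,0,0,1],[0.015,0,0,0,1],[0.02,0,0,0,1],[0.02,0,0,0,1],[0.02,0,0,0,1],[0.02,0,0,0,1],[0.015,0,0,0,1],[0,0,-0.01,0,1],[0,0,-0.02,0,1]]]'
python3 - <<'E'
from h import *
st()
s=imaging.get_image("side")[:,:,::-1]
cv2.imwrite("pics/g3.png",cv2.resize(s[120:240,170:330],(800,600)))
E
```

```text
clock: 6.08
eef_pos: [0.4275, -0.1982, 0.1014]
tool_rot: [-0.432, -3.107, -0.004]
ft_force: [0.7, -0.6, -1.4]
finger_gap: 0.718
grasp_force: 87.2
6.0833 [ 0.4275 -0.1982  0.1014] yaw 164.15 [-0.59  0.44 -0.64  0.5   0.   -0.31] F [ 0.7 -0.6 -1.4] 87.15337067842484 0.7184078270459267
```

View pics/g3.png

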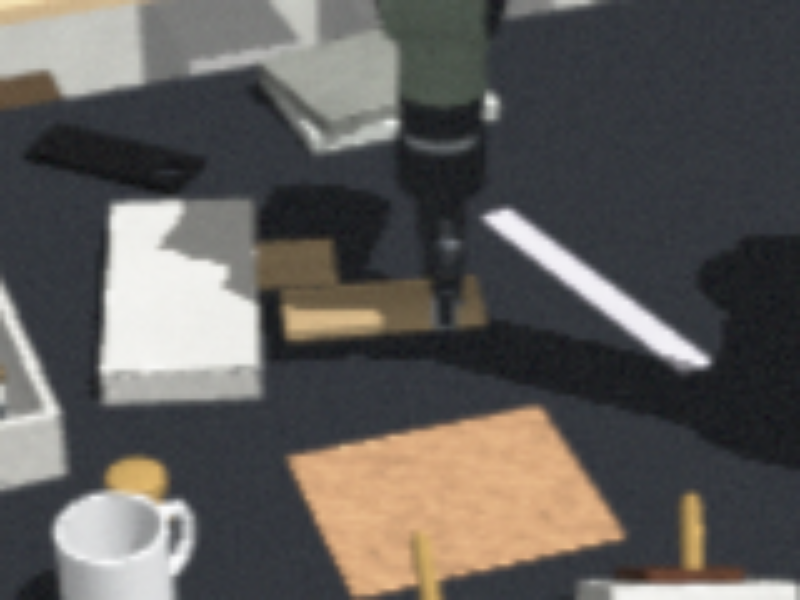

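The board is out, held level at crop (385,310), and the plain board is still in the rack. Next: carry it to the mat and turn it towards its final heading.

```bash
python3 -m inch '[[[-0.001,0.0342,-0.01,0,1],[-0.001,0.0342,-0.01,0,1],[-0.001,0.0342,-0.01,0,1],[-0.001,0.0342,0,0,1],[-0.001,0.0342,0,0,1],[-0.001,0.0342,0,0,1],[-0.001,0.0342,0,0,1],[-0.001,0.0342,0,0,1],[0,0,0,7.15,1],[0,0,0,7.15,1]]]'
python3 -m inch '[[[0,0,0,7.15,1],[0,0,0,7.15,1],[0,0,0,7.15,1],[0,0,0,7.15,1],[0,0,0,7.15,1],[0,0,0,7.15,1],[0,0,0,7.15,1],[0,0,0,7.15,1],[0,0,0,7.15,1],[0,0,0,0,1]]]'
python3 -c "
from h import *;need(.510,.063)
p,M=st()
"
```

```text
clock: 6.97
eef_pos: [0.5134, 0.0641, 0.133]
tool_rot: [0.818, 3.031, 0.001]
ft_force: [0.2, -0.4, -2.9]
finger_gap: 0.717
grasp_force: 87.7
clock: 7.8
eef_pos: [0.5128, 0.062, 0.1329]
tool_rot: [2.308, 2.131, 0.002]
ft_force: [-0.2, -0.2, -2.5]
finger_gap: 0.719
grasp_force: 87.7
7.8 [0.5128 0.062  0.1329] yaw 85.44 [-0.02  0.45 -0.5   0.62  0.    1.63] F [-0.2 -0.2 -2.5] 87.70175099372864 0.7188998854374418
tool dx,dy [ 0.0008 -0.0029]
7.8 [0.5128 0.062  0.1329] yaw 85.44 [-0.02  0.45 -0.5   0.62  0.    1.63] F [-0.2 -0.2 -2.5] 87.70175099372864 0.7188998854374418
```

```bash
python3 -m inch '[[[0,0,0.0125,0,1],[0,0,0.0125,0,1],[0,0,0.0125,0,1],[0,0,0.0125,0,1],[0,0,0.005,0,1],[0,0,0.002,0,1],[0,0,0.002,0,1],[0,0,0,0,1],[0,0,0,0,1],[0,0,0,0,1]]]'
python3 -m inch '[[[0,0,0,0,-1],[0,0,0,0,-1],[0,0,0,0,-1],[0,0,0,0,-1],[0,0,0,0,-1],[0,0,0,0,-1],[0,0,0,0,-1],[0,0,-0.02,0,-1],[0,0,-0.02,0,-1],[0,0,-0.02,0,-1]]]'
python3 -c "
from h import *;st()"
```

```text
clock: 8.63
eef_pos: [0.5123, 0.0617, 0.074]
tool_rot: [2.305, 2.133, 0.001]
ft_force: [0.5, 0.3, -1.1]
finger_gap: 0.719
grasp_force: 87.7
clock: 9.47
eef_pos: [0.5112, 0.0617, 0.1337]
tool_rot: [-2.305, -2.133, 0.002]
ft_force: [1.4, 0.3, 0.4]
finger_gap: 1.001
grasp_force: 0.0
9.4667 [0.5112 0.0617 0.1337] yaw 85.54 [-0.02  0.45 -0.5   0.62 -0.    1.63] F [1.4 0.3 0.4] 0.0 1.0011318608598578
```

```bash
python3 -m inch '[[[-0.025,0,0.01,0,-1],[-0.025,0,0.01,0,-1],[0,0,0.015,0,-1],[0,0,0.012,0,-1],[0,0,0.008,0,-1],[0,0,0.005,0,-1],[0,0,0,0,-1],[0,0,0,0,-1],[0,0,0,0,-1],[0,0,0,0,-1]]]'
python3 - <<'E'
from h import *
st()
a=imaging.get_image("side")[:,:,::-1];b=imaging.get_image("top")[:,:,::-1]
cv2.imwrite("pics/g4.png",np.hstack([cv2.resize(a[170:270,205:305],(400,400)),cv2.resize(b[150:250,180:280],(400,400))]))
E
```

```text
clock: 10.3
eef_pos: [0.5083, 0.012, 0.074]
tool_rot: [2.305, 2.133, 0.001]
ft_force: [0.2, -0.2, 0.1]
finger_gap: 0.996
grasp_force: 0.0
10.3 [0.5083 0.012  0.074 ] yaw 85.56 [-0.12  0.53 -0.57  0.47 -0.    1.53] F [ 0.2 -0.2  0.1] 0.0 0.9961317209883384
```

View pics/g4.png

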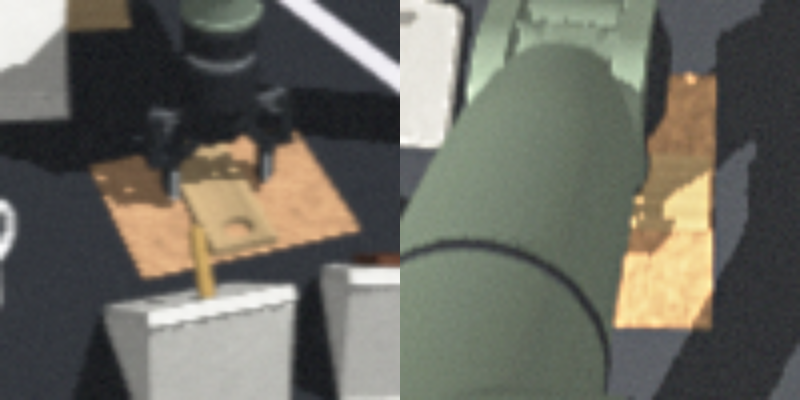

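The board lies flat on the mat between the open fingers. Its eye shows at side crop (238,226), i.e. (264.5,226.5). Regrasp at the middle and lift.

```bash
python3 -c "
from h import *
e=onz('side',(264.5,226.3),.011);print(e);need(e[0],e[1])"
python3 -m inch '[[[0,0,0.001,0,1],[0,0,0,0,1],[0,0,0,0,1],[0,0,0,0,1],[0,0,0,0,1],[0,0,-0.02,0,1],[0,0,-0.03,0,1],[0,0,-0.04,0,1],[0,0,-0.04,0,1],[0,0,-0.02,0,1]]]' 60
python3 -c "
from h import *;st()"
```

```text
[0.50850728 0.06866976 0.011     ]
10.4 [0.5082 0.012  0.0739] yaw 85.55 [-0.12  0.53 -0.57  0.47  0.    1.53] F [ 0.1 -0.1 -0.2] 0.0 1.0017924336091963
tool dx,dy [ 0.0565 -0.0041]
clock: 11.23
eef_pos: [0.5091, 0.0118, 0.2266]
tool_rot: [2.304, 2.131, 0.005]
ft_force: [1.0, 0.4, -1.2]
finger_gap: 0.724
grasp_force: 67.2
11.2333 [0.5091 0.0118 0.2266] yaw 85.54 [-0.12  0.32 -0.42  0.83  0.    1.53] F [ 1.   0.4 -1.2] 67.22817778587341 0.7235696235103595
```

```bash
python3 -m inch '[[[0,0,-0.015,0,1],[0,0,-0.018,0,1],[0.0241,0.0158,0,0,1],[0.0241,0.0158,0,0,1],[0.0241,0.0158,0,0,1],[0.0241,0.0158,0,0,1],[0.0241,0.0158,0,0,1],[0.0241,0.0158,0,0,1],[0,0,0,0,1],[0,0,0,0,1]]]'
python3 - <<'E'
from h import *
need(.615,.1485)
a=imaging.get_image("side")[:,:,::-1];b=imaging.get_image("top")[:,:,::-1]
cv2.imwrite("pics/s5.png",a);cv2.imwrite("pics/t5.png",b)
cv2.imwrite("pics/g5.png",np.hstack([cv2.resize(a[170:270,205:305],(400,400)),cv2.resize(b[115:215,115:215],(400,400))]))
print(proj("side",(.6195,.2063,.189)),proj("top",(.6195,.2063,.199)))
E
```

```text
clock: 12.07
eef_pos: [0.6135, 0.1497, 0.2543]
tool_rot: [-2.304, -2.135, 0.002]
ft_force: [-0.2, -1.6, -2.4]
finger_gap: 0.724
grasp_force: 67.2
12.0667 [0.6135 0.1497 0.2543] yaw 85.65 [ 0.12  0.51 -0.04  1.02 -0.    1.77] F [-0.2 -1.6 -2.4] 67.19964981079102 0.7238578266537175
tool dx,dy [-0.0011  0.0016]
[251.21752652 217.44383962] [162.46134741 151.98676063]
```

View pics/g5.png

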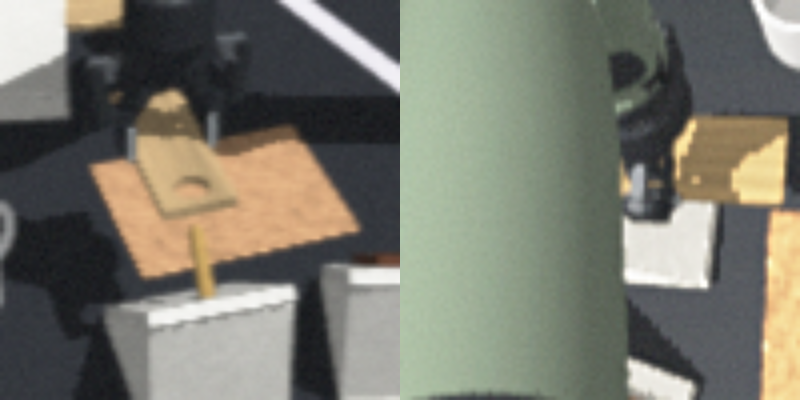

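The side view shows the eye at crop (190,187) = (252.5,216.8), right behind the peg tip at (195,230) = (253.8,227.5). In the top view the arm hides the eye. Checking the numbers.

Run:
```python
from h import *
d=np.array([np.cos(np.radians(85.5)),np.sin(np.radians(85.5)),0]);z=-np.sin(np.radians(40))*d+[0,0,np.cos(np.radians(40))]
F=np.array([.624,.264,.12])
for s in(.06,):
    print("tip",proj("side",F+s*z),proj("top",F+s*z))
print("foot top",proj("top",F))
e=np.array([.6135,.1497,.254-.0675])+.058*d;print("eye mid pred",e,proj("side",e),"seen on plane",onz("side",(252.5,216.8),e[2]))
im=cv2.imread("pics/s5.png");h=cv2.cvtColor(im,cv2.COLOR_BGR2HSV)[224:246,245:265];m=cv2.inRange(h,(12,120,80),(30,255,255));
for r in range(22):
    x=np.nonzero(m[r])[0]
    if len(x):print(r+224,x.mean()+245,len(x),end="; ")
```

```text
tip [252.96512387 226.44642297] [158.74074252 154.84228793]
foot top [150.24371298 158.34462482]
eye mid pred [0.61805063 0.20752121 0.1865    ] [251.76240142 218.15318297] seen on plane [0.6131149  0.20179432 0.1865    ]
227 253.5 2; 228 254.0 3; 229 254.0 3; 230 254.0 3; 231 254.0 3; 232 254.5 4; 233 255.0 3; 234 255.0 3; 235 255.0 3; 236 255.0 3; 237 255.0 3; 238 255.5 2; 239 256.0 3; 240 256.0 3; 241 256.0 3; 242 256.0 3; 243 256.5 2;
```

Alignment agrees to about 1 px. A level board leaves little clearance on the 40° peg. So I'll first tip it about 22° in a light grip, by pressing its underside (between pads and eye) on the peg tip.

```bash
python3 -m inch '[[[0.0125,0.0004,0,0,1],[0.012,0.0004,0,0,1],[0.012,0.0004,0,0,1],[0.012,0.0004,0,0,1],[0,0,0,0,1],[0,0,0.004,0,1],[0,0,0.004,0,1],[0,0,0,0,1],[0,0,0,0,1],[0,0,0,0,1]]]' 25
python3 -c "
from h import *;st()"
```

```text
clock: 13.0
eef_pos: [0.6189, 0.1964, 0.2472]
tool_rot: [-2.307, -2.132, 0.001]
ft_force: [-0.5, 0.3, -1.2]
finger_gap: 0.719
grasp_force: 67.2
13.0 [0.6189 0.1964 0.2472] yaw 85.5 [ 0.19  0.55  0.01  1.03 -0.    1.84] F [-0.5  0.3 -1.2] 67.18373894691467 0.7190731674358722
```

```bash
python3 -m inch '[[[0,0,0.002,0,1],[0,0,0.002,0,1],[0,0,0.002,0,1],[0,0,0.002,0,1],[0,0,0.002,0,1],[0,0,0.002,0,1],[0,0,0,0,1],[0,0,0,0,1],[0,0,0,0,1],[0,0,0,0,1]]]' 25
python3 -c "
from h import *;st()"
```

```text
clock: 13.83
eef_pos: [0.619, 0.1968, 0.2365]
tool_rot: [2.306, 2.133, 0.001]
ft_force: [-3.2, -2.5, 4.3]
finger_gap: 0.724
grasp_force: 68.0
13.8333 [0.619  0.1968 0.2365] yaw 85.54 [ 0.19  0.56 -0.01  1.01 -0.    1.84] F [-3.2 -2.5  4.3] 67.9600203037262 0.7235883871374409
```

```bash
python3 -m inch '[[[0,0,0.002,0,1],[0,0,0.002,0,1],[0,0,0.002,0,1],[0,0,0.002,0,1],[0,0,0.002,0,1],[0,0,0,0,1],[0,0,0,0,1],[0,0,0,0,1],[0,0,0,0,1],[0,0,0,0,1]]]' 25
python3 - <<'E'
from h import *
st()
a=imaging.get_image("side")[:,:,::-1]
cv2.imwrite("pics/g6.png",cv2.resize(a[180:260,210:310],(750,600),interpolation=cv2.INTER_CUBIC))
E
```

```text
clock: 14.67
eef_pos: [0.6196, 0.1956, 0.2288]
tool_rot: [2.304, 2.13, 0.002]
ft_force: [-5.7, -6.5, 16.3]
finger_gap: 0.722
grasp_force: 72.5
14.6667 [0.6196 0.1956 0.2288] yaw 85.5 [ 0.19  0.56 -0.02  0.99 -0.    1.84] F [-5.7 -6.5 16.3] 72.48449206352234 0.7224919676489717
```

View pics/g6.png

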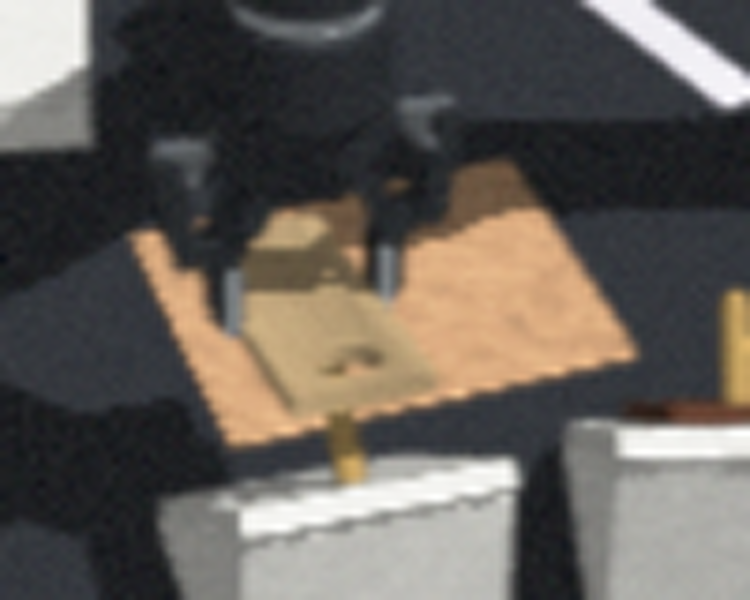

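The peg is under the board, with the eye at crop (352,358) and the board end's corners at (300,412) and (435,385). Working out the tilt from these.

Run:
```python
from h import *
p,M=st();d=M[:,0];l=M[:,1]
def pl(u,v):
    o,r=ray("side",(210+u/7.5,180+v/7.5));k=-((o-p)@l)/(r@l);q=o+k*r-p;return (q@d).round(4),(q[2]+.065).round(4)
print("eye",pl(352,358))
for nm,off,uv in(("L",.032,(300,410)),("R",-.032,(435,383))):
    # board edge corner: lateral offset +-32 mm
    for o_ in(.032,-.032):
        o,r=ray("side",(210+uv[0]/7.5,180+uv[1]/7.5));k=(o_-((o-p)@l))/(r@l);q=o+k*r-p;print(nm,o_,(q@d).round(4),(q[2]+.065).round(4))
```

```text
14.7167 [0.6196 0.1956 0.2288] yaw 85.5 [ 0.19  0.56 -0.02  0.99 -0.    1.84] F [-5.2 -6.8 16.1] 72.48493909835815 0.7191866622717769
eye (np.float64(0.0745), np.float64(0.0325))
L 0.032 0.1036 0.0358
L -0.032 -0.0986 -0.1474
R 0.032 0.2595 0.1769
R -0.032 0.0898 0.0231
```

Tilt comes out at roughly 16°, which opens the clearance to about ±4.5 mm. Lift off the tip and back away to line the eye up with the peg axis.

```bash
python3 -m inch '[[[0,0,-0.01,0,1],[0,0,-0.01,0,1],[-0.014,0,0,0,1],[-0.014,0,0,0,1],[-0.014,0,0,0,1],[0,0,0,0,1],[0,0,0,0,1],[0,0,0,0,1],[0,0,0,0,1],[0,0,0,0,1]]]'
python3 - <<'E'
from h import *
p,M=st();F=np.array([.624,.264,.12]);r=p-F;print("upslope",r@M[:,0],"lat",r@M[:,1])
a=imaging.get_image("side")[:,:,::-1]
cv2.imwrite("pics/g7.png",cv2.resize(a[180:260,210:310],(750,600),interpolation=cv2.INTER_CUBIC))
E
```

```text
clock: 15.55
eef_pos: [0.6156, 0.1552, 0.2451]
tool_rot: [-2.306, -2.134, 0.0]
ft_force: [-0.1, -0.2, -2.2]
finger_gap: 0.721
grasp_force: 70.4
15.55 [0.6156 0.1552 0.2451] yaw 85.56 [ 0.13  0.52 -0.04  1.01  0.    1.78] F [-0.1 -0.2 -2.2] 70.40255427360535 0.7206418108153384
upslope -0.10908134674733218 lat 1.3273349319562212e-05
```

View pics/g7.png

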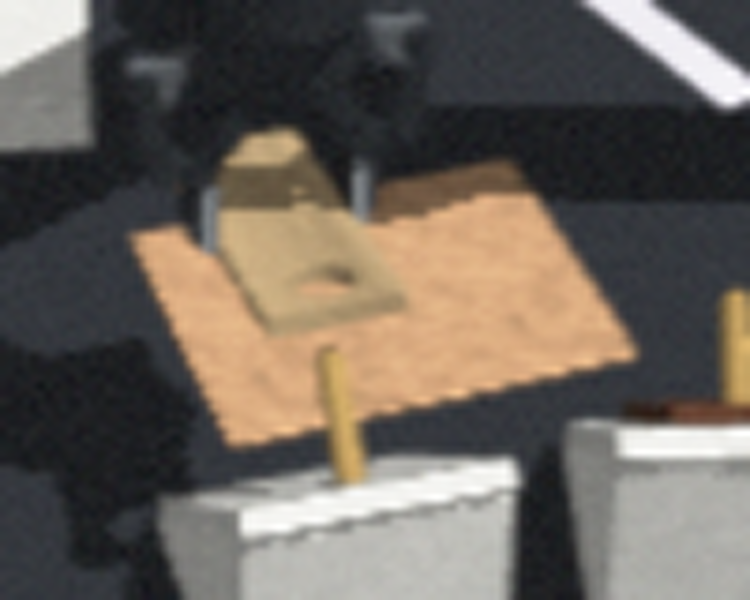

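The side view shows the eye at crop (327,280) = (253.6,217.3) and the peg tip at (330,352) = (254,226.9). The eye is above and behind the tip. That was the tenth picture, so I'll use numbers only from here.

Run:
```python
from h import *
p,M=st();d=M[:,0]
for al in(0,5,10,15,20,25):
    a=np.radians(al);e=p-[0,0,.065]+.058*(np.cos(a)*d+np.sin(a)*np.array([0,0,1]));print(al,e.round(4),proj("side",e).round(2),(proj("side",e)+[.75,-1.35]).round(2))
    for s,n in((.032,"E+"),(-.032,"E-")):
        c=p-[0,0,.065]+.085*(np.cos(a)*d+np.sin(a)*np.array([0,0,1]))+s*M[:,1];print(n,((proj("side",c)-[210,180])*7.5).round(0),end=" ")
    print()
```

```text
15.6 [0.6156 0.1553 0.2452] yaw 85.57 [ 0.13  0.52 -0.04  1.01  0.    1.78] F [ 0.1 -0.4 -2.7] 70.4026472568512 0.7242853657743388
0 [0.6201 0.2132 0.1802] [251.82 220.8 ] [252.57 219.45]
E+ [261. 358.] E- [403. 330.] 
5 [0.6201 0.2129 0.1852] [251.8  219.56] [252.55 218.21]
E+ [261. 344.] E- [403. 316.] 
10 [0.62   0.2123 0.1903] [251.75 218.24] [252.5  216.89]
E+ [260. 329.] E- [402. 301.] 
15 [0.62   0.2112 0.1952] [251.65 216.86] [252.4  215.51]
E+ [259. 314.] E- [402. 286.] 
20 [0.6198 0.2097 0.2   ] [251.52 215.42] [252.27 214.07]
E+ [258. 298.] E- [400. 270.] 
25 [0.6197 0.2077 0.2047] [251.35 213.95] [252.1 212.6]
E+ [256. 281.] E- [398. 254.]
```

Tilt is about 11°, which still gives ±3.7 mm of clearance. Now feed it down along the peg axis, watching the force.

```bash
python3 -m inch '[[[-0.006,0,0,0,1],[0,0,0,0,1],[0.0045,0,0.0054,0,1],[0.0045,0,0.0054,0,1],[0.0045,0,0.0054,0,1],[0.0045,0,0.0054,0,1],[0.0045,0,0.0054,0,1],[0,0,0,0,1],[0,0,0,0,1],[0,0,0,0,1]]]'
python3 - <<'E'
from h import *
p,M=st();F=np.array([.624,.264,.12]);r=p-F;s=(p[2]-.174)/.766;print("s",s,"upslope",r@M[:,0],"want",-.643*s-.0555,"lat",r@M[:,1])
E
```

```text
clock: 16.43
eef_pos: [0.617, 0.1716, 0.2184]
tool_rot: [2.306, 2.133, -0.0]
ft_force: [0.3, 0.3, -1.7]
finger_gap: 0.725
grasp_force: 70.4
16.4333 [0.617  0.1716 0.2184] yaw 85.55 [ 0.16  0.55 -0.06  0.96 -0.    1.8 ] F [ 0.3  0.3 -1.7] 70.3708291053772 0.7250962241419295
s 0.057947644445468696 upslope -0.09272746168263366 want -0.09276033537843636 lat 0.00020008454080732137
```

```bash
python3 -m inch '[[[0.0026,0,0.0031,0,1],[0.0026,0,0.0031,0,1],[0.0026,0,0.0031,0,1],[0.0026,0,0.0031,0,1],[0,0,0,0,1],[0,0,0,0,1],[0,0,0,0,1],[0,0,0,0,1],[0,0,0,0,1],[0,0,0,0,1]]]'
python3 - <<'E'
from h import *
p,M=st();F=np.array([.624,.264,.12]);r=p-F;s=(p[2]-.174)/.766;print("s",s,"upslope",r@M[:,0],"want",-.643*s-.0555,"lat",r@M[:,1])
a=imaging.get_image("side")[:,:,::-1].copy();cv2.imwrite("pics/s8.png",a)
h=cv2.cvtColor(a,cv2.COLOR_BGR2HSV)
for v in range(214,246):print(v," ".join("%d/%d/%d"%tuple(h[v,u]) for u in range(248,262,1)))
E
```

```text
clock: 17.27
eef_pos: [0.6177, 0.1817, 0.206]
tool_rot: [-2.306, -2.133, 0.0]
ft_force: [-0.7, -0.4, -3.2]
finger_gap: 0.722
grasp_force: 70.3
17.2667 [0.6177 0.1817 0.206 ] yaw 85.53 [ 0.17  0.57 -0.06  0.94 -0.    1.82] F [-0.7 -0.4 -3.2] 70.28005599975586 0.7216230420084931
s 0.041743029910655996 upslope -0.0825241192705832 want -0.0823407682325518 lat 5.564244623878622e-05
214 18/93/184 18/91/179 19/90/179 18/92/150 18/93/134 15/100/161 15/104/204 15/105/219 14/106/212 14/107/145 13/69/52 102/35/36 105/33/47 75/9/54
215 19/92/150 18/94/119 19/93/113 18/90/108 16/95/105 16/94/120 15/99/157 14/103/203 14/104/213 15/107/145 8/56/55 110/16/49 100/22/70 0/0/67
216 19/89/106 19/87/100 20/92/97 17/86/98 19/82/99 19/87/108 16/94/128 15/107/186 14/106/215 13/103/151 15/70/58 100/19/80 102/11/121 105/5/102
217 19/96/98 18/87/100 18/93/101 18/90/105 18/95/102 19/83/104 18/90/110 16/98/141 14/105/185 15/101/139 14/66/58 114/16/80 100/14/112 80/8/93
218 17/88/104 21/89/100 18/95/105 19/89/144 19/92/130 17/91/101 17/88/104 17/89/114 15/98/140 15/96/106 13/35/51 120/10/79 105/14/111 105/6/90
21
[... 3186 characters left out ...]
9/85
241 111/28/63 113/34/60 108/48/64 120/33/61 105/36/71 15/7/73 19/108/111 20/128/167 19/129/197 19/127/195 18/85/153 19/16/127 30/5/155 23/6/170
242 115/22/71 108/18/71 90/6/80 105/11/97 105/5/113 30/2/119 18/68/127 19/123/164 20/130/196 19/125/204 19/85/183 20/27/170 23/12/174 25/9/176
243 120/2/112 30/2/129 30/5/151 20/9/165 26/11/168 30/9/164 18/43/147 19/107/160 19/120/193 19/122/198 19/88/177 21/26/170 26/10/183 30/7/184
244 30/4/116 38/8/125 45/8/132 0/4/134 45/11/136 24/10/131 19/28/126 19/59/147 20/64/182 19/61/202 20/31/197 26/10/202 30/7/213 24/6/222
245 45/8/126 30/5/156 30/4/176 30/7/185 36/7/189 36/7/188 30/6/183 26/9/207 30/5/232 38/4/244 30/4/243 30/4/241 30/3/242 30/3/241
```

The pixel numbers show brass (saturation about 128) at rows 226–233 above the board face, then wood at 234–238, then brass again at 239–243. So the peg is through the eye, with no contact force. Continuing down.

```bash
python3 -m inch '[[[0.0026,0,0.0031,0,1],[0.0026,0,0.0031,0,1],[0.0026,0,0.0031,0,1],[0.0026,0,0.0031,0,1],[0.0026,0,0.0031,0,1],[0,0,0,0,1],[0,0,0,0,1],[0,0,0,0,1],[0,0,0,0,1],[0,0,0,0,1]]]'
python3 - <<'E'
from h import *
p,M=st();F=np.array([.624,.264,.12]);r=p-F;s=(p[2]-.174)/.766;print("s",s,"upslope",r@M[:,0],"want",-.643*s-.0555,"lat",r@M[:,1])
E
```

```text
clock: 18.15
eef_pos: [0.6186, 0.1949, 0.1904]
tool_rot: [-2.306, -2.133, 0.0]
ft_force: [-0.4, -0.9, -4.0]
finger_gap: 0.725
grasp_force: 70.2
18.15 [0.6186 0.1949 0.1904] yaw 85.55 [ 0.19  0.59 -0.07  0.91  0.    1.84] F [-0.4 -0.9 -4. ] 70.17653346061707 0.7246338348171943
s 0.02147201106077447 upslope -0.0693468980055652 want -0.06930650311207799 lat -1.6726455781125154e-05
```

```bash
python3 -m inch '[[[0,0,0,0,-1],[0,0,0,0,-1],[0,0,0,0,-1],[0,0,0,0,-1],[0,0,0,0,-1],[0,0,0,0,-1],[0,0,0,0,-1],[0,0,0,0,-1],[0,0,0,0,-1],[0,0,0,0,-1]]]'
python3 -m inch '[[[0,0,-0.005,0,-1],[0,0,-0.01,0,-1],[0,0,-0.02,0,-1],[0,0,-0.02,0,-1],[0,0,-0.02,0,-1],[0,0,-0.02,0,-1],[-0.03,0,0,0,-1],[-0.04,0,0,0,-1],[-0.04,0,0,0,-1],[-0.04,0,0,0,-1]]]'
python3 - <<'E'
from h import *
st()
a=imaging.get_image("side")[:,:,::-1].copy();b=imaging.get_image("top")[:,:,::-1].copy();cv2.imwrite("pics/s9.png",a);cv2.imwrite("pics/t9.png",b)
for n,im,(x0,y0,x1,y1) in(("top",b,(125,130,215,195)),("side",a,(225,200,290,285))):
    h=cv2.cvtColor(im,cv2.COLOR_BGR2HSV)[y0:y1,x0:x1]
    wood=cv2.inRange(h,(12,75,80),(28,112,255));br=cv2.inRange(h,(12,116,80),(32,255,255))
    c=max(cv2.findContours(wood,cv2.RETR_EXTERNAL,cv2.CHAIN_APPROX_NONE)[0],key=cv2.contourArea)+[x0,y0]
    print(n,"wood",cv2.contourArea(c),cv2.boxPoints(cv2.minAreaRect(c)).round(0).tolist())
    ys,xs=np.nonzero(br);print("brass",len(xs),xs.min()+x0,xs.max()+x0,ys.min()+y0,ys.max()+y0)
d=np.array([np.cos(np.radians(85.5)),np.sin(np.radians(85.5)),0]);l=np.array([d[1],-d[0],0]);c4,s4=np.cos(np.radians(40)),np.sin(np.radians(40))
X=c4*d+[0,0,s4];Z=-s4*d+[0,0,c4];F=np.array([.624,.264,.12])
for n in("top","side"):print(n,"expected corners",[proj(n,F+X*(a-.004)+l*w+Z*.01).round(0).tolist() for a,w in((.025,.032),(.025,-.032),(-.145,-.032),(-.145,.032))])
E
```

```text
clock: 18.98
eef_pos: [0.6188, 0.1948, 0.1904]
tool_rot: [-2.306, -2.133, 0.0]
ft_force: [-0.4, 0.6, 0.5]
finger_gap: 1.001
grasp_force: 0.0
clock: 19.82
eef_pos: [0.607, 0.0442, 0.2869]
tool_rot: [2.304, 2.134, 0.002]
ft_force: [1.3, -0.5, -0.6]
finger_gap: 0.998
grasp_force: 0.0
19.8167 [0.607  0.0442 0.2869] yaw 85.62 [-0.05  0.44 -0.06  1.07 -0.    1.6 ] F [ 1.3 -0.5 -0.6] 0.0 0.9981387745553337
top wood 102.0 [[144.0, 167.0], [146.0, 148.0], [155.0, 149.0], [153.0, 168.0]]
brass 22 149 154 154 159
side wood 1509.0 [[227.0, 211.0], [285.0, 199.0], [291.0, 229.0], [234.0, 241.0]]
brass 55 252 257 226 240
top expected corners [[146.0, 147.0], [144.0, 166.0], [192.0, 176.0], [193.0, 158.0]]
side expected corners [[248.0, 243.0], [267.0, 240.0], [254.0, 239.0], [237.0, 243.0]]
```

The board end seen from above matches the expected hung pose. I'll clear the arm and check the whole outline.

```bash
python3 -m inch '[[[-0.04,-0.01,0,0,-1],[-0.04,-0.01,0,0,-1],[-0.04,-0.01,0,0,-1],[-0.04,-0.01,0,0,-1],[-0.04,-0.01,0,0,-1],[-0.04,-0.01,0,0,-1],[-0.02,-0.01,0,0,-1],[0,0,0,0,-1],[0,0,0,0,-1],[0,0,0,0,-1]]]'
python3 - <<'E'
from h import *
st()
b=imaging.get_image("top")[:,:,::-1].copy();a=imaging.get_image("side")[:,:,::-1].copy()
h=cv2.cvtColor(b,cv2.COLOR_BGR2HSV)[130:200,125:203]
wood=cv2.morphologyEx(cv2.inRange(h,(10,60,60),(30,255,255)),cv2.MORPH_CLOSE,np.ones((5,5)))
c=max(cv2.findContours(wood,cv2.RETR_EXTERNAL,cv2.CHAIN_APPROX_NONE)[0],key=cv2.contourArea)+[125,130]
print(cv2.contourArea(c),cv2.boxPoints(cv2.minAreaRect(c)).round(1).tolist())
h=cv2.cvtColor(a,cv2.COLOR_BGR2HSV)
for u in (244,250,261):print(u,[(v,*h[v,u].tolist()) for v in range(232,248)])
E
```

```text
clock: 20.75
eef_pos: [0.5175, -0.2079, 0.2861]
tool_rot: [2.306, 2.133, 0.001]
ft_force: [-0.2, 0.3, 0.0]
finger_gap: 1.001
grasp_force: 0.0
20.75 [ 0.5175 -0.2079  0.2861] yaw 85.56 [-0.51  0.35 -0.2   1.02  0.    1.13] F [-0.2  0.3  0. ] 0.0 1.000893898476728
894.5 [[142.6999969482422, 166.6999969482422], [146.39999389648438, 146.8000030517578], [196.5, 156.10000610351562], [192.8000030517578, 176.0]]
244 [(232, 14, 103, 217), (233, 14, 106, 221), (234, 15, 106, 223), (235, 15, 103, 225), (236, 14, 106, 218), (237, 15, 105, 218), (238, 14, 104, 216), (239, 12, 68, 102), (240, 0, 4, 68), (241, 19, 70, 109), (242, 19, 89, 100), (243, 19, 90, 102), (244, 19, 91, 104), (245, 20, 51, 120), (246, 25, 9, 176), (247, 30, 7, 216)]
250 [(232, 15, 105, 220), (233, 14, 107, 213), (234, 14, 104, 215), (235, 15, 106, 222), (236, 14, 105, 219), (237, 15, 98, 159), (238, 8, 36, 79), (239, 0, 4, 66), (240, 18, 71, 115), (241, 19, 90, 148), (242, 18, 89, 178), (243, 19, 92, 216), (244, 18, 93, 220), (245, 18, 77, 211), (246, 25, 13, 215), (247, 30, 4, 241)]
261 [(232, 14, 107, 212), (233, 14, 106, 200), (234, 14, 107, 205), (235, 12, 70, 102), (236, 105, 17, 60), (237, 111, 43, 60), (238, 105, 15, 67), (239, 17, 67, 107), (240, 19, 87, 164), (241, 18, 91, 198), (242, 18, 91, 202), (243, 19, 71, 197), (244, 23, 9, 223), (245, 30, 3, 241), (246, 30, 3, 243), (247, 30, 4, 239)]
```

The seen corners (143,167), (146,147), (197,156) and (193,176) match the flush hung pose to within a few pixels. The side view shows the board lying on the panel. Handing in.

```bash
python3 -c "
from bench import robot;print(robot.sign_off())"
```

```text
the job is handed in; nothing more can be done
None
```

The board with the eye was laid flat on the mat and let go, then regrasped and hung flush on the empty stand's peg; I handed the job in at about 21 s, with no verdict returned.

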